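# Corner check of the counter scale

### The job

Do the quick corner check of the counter scale: with the fingertips, lightly press the red, then the yellow, then the blue sprung stud of the round plate on the scale's pan, each about halfway down and letting it spring back up before the next. Leave the white stud alone. Do not grip, lift or shift the plate or the scale, and leave the brass weights and the sample tin where they stand.

Things in the scene. Friction and masses are not known exactly. Their poses are not given: they have to be found in the camera images.
- scale: electronic counter scale, white housing 252 (x) x 187 (y) x 64 mm, loose, about 1 kg. Origin under the centre of the housing; +x points to its rear, the low display front is at -x. Its ribbed square pan (172 x 176 mm, top about 63 mm above the worktop, centre 30 mm behind the origin) floats on a spring and gives up to 2 mm.
- plate: round grey metal disc, 154 mm diameter, 6 mm thick, about 0.4 kg, loose on the scale's pan at any turn about the vertical. Origin at the centre of its underside, z up. Four sprung studs with coloured caps stand 55 mm from its centre: red at +x, yellow +y, blue -x, white -y. The dark lifting knob at its centre (18 mm across, top 16 mm above the underside) is not used.
- weight_big: brass check weight, 38 mm diameter, 40 mm tall, standing loose beside the scale; a bystander. Origin under its centre.
- weight_small: brass check weight, 30 mm diameter, 33 mm tall, standing loose beside the scale; a bystander. Origin under its centre.
- tin: open aluminium sample tin with yellow grain, 56 mm diameter, 27 mm tall, loose beside the scale; a bystander. Origin under its centre.
- stud_red_top (a point): centre of the flat top of the red cap (25 mm diameter); at rest it is 26 mm above the underside of the plate, about 87 mm above the worktop; the dark collar round it ends 12 mm below the cap's top
- stud_red (a joint): how far the red stud is pressed down, m: 0 at rest, stop at 0.008; its spring gives 1 N per mm (8 N at the stop) and returns it by itself
- stud_yellow_top (a point): centre of the flat top of the yellow cap (25 mm diameter); at rest it is 26 mm above the underside of the plate, about 87 mm above the worktop; the dark collar round it ends 12 mm below the cap's top
- stud_yellow (a joint): how far the yellow stud is pressed down, m: 0 at rest, stop at 0.008; its spring gives 1 N per mm (8 N at the stop) and returns it by itself
- stud_blue_top (a point): centre of the flat top of the blue cap (25 mm diameter); at rest it is 26 mm above the underside of the plate, about 87 mm above the worktop; the dark collar round it ends 12 mm below the cap's top
- stud_blue (a joint): how far the blue stud is pressed down, m: 0 at rest, stop at 0.008; its spring gives 1 N per mm (8 N at the stop) and returns it by itself
- stud_white_top (a point): centre of the flat top of the white cap (25 mm diameter); at rest it is 26 mm above the underside of the plate, about 87 mm above the worktop; the dark collar round it ends 12 mm below the cap's top
- stud_white (a joint): how far the white stud is pressed down, m: 0 at rest, stop at 0.008; its spring gives 1 N per mm (8 N at the stop) and returns it by itself
Things that resemble listed ones, but are neither listed nor needed, are in the scene too. Leave any green or turquoise look-alike of the plate alone.

How it is judged (in metres and radians):
On the way, in this order (a step that is already met when the one before it is completed fails the run):
1. the red stud is pressed down at least 3 mm by the gripper, the other studs being up (value of joint stud_red above 0.003 m and contact force between the fingers and plate above 1 N and value of joint each of stud_yellow, stud_blue, stud_white below 0.0015 m), for 0.1 s.
2. the yellow stud is pressed down at least 3 mm by the gripper, the other studs being up (value of joint stud_yellow above 0.003 m and contact force between the fingers and plate above 1 N and value of joint each of stud_red, stud_blue, stud_white below 0.0015 m), for 0.1 s.
3. the blue stud is pressed down at least 3 mm by the gripper, the other studs being up (value of joint stud_blue above 0.003 m and contact force between the fingers and plate above 1 N and value of joint each of stud_red, stud_yellow, stud_white below 0.0015 m), for 0.1 s.
At the end, for the whole second after the job is handed in: all four studs are up again (within 1.5 mm); the plate and the scale are within 12 mm and the stud tops within 15 mm of where they started, the weights and the tin within 10 mm; everything is at rest (value of joint each of stud_red, stud_yellow, stud_blue, stud_white below 0.0015 m and distance of each of plate, scale from where it was at the start of the episode below 0.012 m and distance of each of stud_red_top, stud_yellow_top, stud_blue_top, stud_white_top from where it was at the start of the episode below 0.015 m and distance of each of weight_big, weight_small, tin from where it was at the start of the episode below 0.01 m and linear speed of each of weight_big, weight_small, tin, plate, scale below 0.02 m/s); the robot touches nothing.
It fails at once if the gripper or arm pushes on the plate with more than 18 N (contact force between any of the fingers, the arm and plate above 18 N).
It fails at once if the white stud is pressed (more than 2 mm) (value of joint stud_white above 0.002 m).
It fails at once if the plate is lifted or tipped (z of plate in the frame of scale above 0.07 m or angle between plate's own z axis and vertical above 0.08 rad).
It fails at once if the plate or the scale is shifted or lifted more than 20 mm, or the plate turned so that a stud moves more than 25 mm (distance of any of plate, scale from where it was at the start of the episode above 0.02 m or distance of any of stud_red_top, stud_yellow_top, stud_blue_top, stud_white_top from where it was at the start of the episode above 0.025 m).
It fails at once if a weight or the tin is knocked, moved or lifted (distance of any of weight_big, weight_small, tin from where it was at the start of the episode above 0.015 m).
It also fails if it takes over 37 s, if anything falls off the work surface, if the arm or the gripper's body presses on something with over 40 N, if the wrist force passes 120 N, or if a joint passes its speed limit or range.

### The arm

A 6-joint arm with a two-finger parallel gripper is mounted at the origin on a cart in front of the work surface, level with it; the furniture and walls round the work are solid. World frame = base frame: x ahead of the robot, y to its left, z up, the work surface at z = 0. Lengths are in mm, angles in rad, forces in N, time in s.
With the tool pointing down it reaches from about 350 to 775 mm from the base axis. Payload 7.3 kg.
Tool frame: the origin (TCP) lies between the finger pads; the fingertips stand 14 mm ahead of it and the grasp point (between the pads) lies 5 mm behind it; z points along the fingers, y is the line along which they close (so a half turn about z gives the same grasp; the last joint's range is limited). The gripper opens to 92 mm and grips with 3 to 60 N. Pads are 19 mm wide; open, the fingers measure 130 mm over their backs; the gripper's body (75 mm by 190 mm) begins 47 mm behind the grasp point.
Start: joints at [-1.262, 0.342, 1.524, -0, 1.275, -0.146], TCP at [230.647, -471.641, 240.741] pointing down, gripper open.
Joint ranges: [-2.53, 2.53], [-0.77, 2.02], [0.04, 2.7], [-1, 4.14], [0.28, 2.66], [-3.11, 3.11]. Speed limits (rad/s): [2.57, 2.57, 3.14, 3.14, 3.14, 3.14].

### API

Orientations are given as [roll, pitch, yaw] about the fixed x, y, z axes, in that order (R = Rz(yaw) Ry(pitch) Rx(roll)).
In Python, from plant import get_obs, cams, close_job gives the robot as it stands. The module is installed in compiled form; this text tells all that it offers.
- The arm moves only by the shell command python3 -m creep 'ROWS'. ROWS is JSON, a list of rows, each an object of numbers: "hand": the opening, from 0 (shut) to 1 (fully open); "tx", "ty", "tz": the shift along the tool's x, y, z in m; "spin": the turn about the tool's z in degrees. In form: [{"hand": .., "tx": .., "ty": .., "tz": .., "spin": ..}, ...]. A call has 1 to 5 rows; each row shifts and turns the commanded pose from where the row before left it, along the tool's axes as they then stand; what a row does not reach is not made up. A row lasts 1/8 s, in which the tool goes at most 62.5 mm and 10.7 degrees, less where a joint would pass 70% of its speed; a pose out of reach is approached as far as the arm can. A call is refused whole if a number of a shift passes 0.0625 or a number of a turn 10.7, either way. A call with a gripper value outside its range is refused whole. The fingers move at their own pace and stop on an object; the grip force is fixed at half the most. Time passes only in rows, so rows that do not move let the fingers close. It gives the time, the measured TCP pose, the force, the opening and the grip force at its end, in the units of the state.
- get_obs(): the state, without advancing time (a new reading comes with each control period).
- cams.capture(name): name is "side" or "top" or "wrist"; returns a dict with "color" (400x640x3 uint8, red, green, blue), "K" (3x3 intrinsics, pixels), "R" (3x3) and "t" (3): a world point X has camera coordinates R X + t. Camera axes: x right, y down, z forward; pixel columns grow to the right and rows downward; lengths in mm; the calibration is good to about 2 mm. The wrist camera is an equidistant fisheye: a pixel r from the principal point sees the ray r / f radians off the axis. A picture is of the moment at which its call begins. There is no depth.
- close_job(): hands the job in; it is judged then, once.
The state is a dict: "time": time; "joint_positions": joint angles; "dq": joint speeds; "tau": joint torques, N m; "tool_pos": TCP position; "tcp_rot": TCP orientation; "contact_force": force on the tool from outside, world axes, zero at the start; "moment": the same for the moment, N m; "grip_width": finger opening in mm; "finger_force": force on a finger pad.
Only numpy, scipy, OpenCV 4.12 (cv2) and the standard library are available. Lean on these libraries where they do the work, as an engineer would, in place of code of your own. Each camera call takes 0.05 s, during which the arm holds its last target. There are 200 camera calls.

## Working session

There is one attempt and no reset: what is moved stays moved. The work goes in short steps, Python scripts to look and compute and a shell command to move; the robot and the scene stay as the last step left them, time stands still between calls to the robot, and variables do not carry over. Pictures are saved under pics/ and viewed, at most 10 in all, crops included, and the job is handed in when it is done.

```bash
mkdir -p pics
python3 - <<'E'
from plant import get_obs,cams
import cv2,numpy as np
o=get_obs();print({k:np.round(v,3).tolist() for k,v in o.items()})
for n in("side","top"):
    c=cams.capture(n);cv2.imwrite(f"pics/{n}0.png",c["color"][:,:,::-1]);np.savez(f"{n}0.npz",**{k:c[k] for k in("color","K","R","t")})
    print(n,c["K"].tolist(),(-c["R"].T@c["t"]).round())
E
```

```text
{'time': 0.0, 'joint_positions': [-1.262, 0.343, 1.525, -0.0, 1.275, -0.146], 'dq': [-0.001, -0.0, -0.0, -0.001, -0.001, -0.001], 'tau': [-0.001, -43.124, -24.422, 0.072, 0.056, -0.0], 'tool_pos': [230.511, -471.234, 240.031], 'tcp_rot': [-3.14, -0.0, 0.455], 'contact_force': [0.429, -0.127, -0.233], 'moment': [0.039, 0.013, 0.018], 'finger_force': 0.0, 'grip_width': 91.63}
side [[483.8863511805294, 0.0, 315.02684217643764], [0.0, 483.8863511805294, 203.38944804187088], [0.0, 0.0, 1.0]] [656. 790. 689.]
top [[436.35845081062564, 0.0, 324.0000617177539], [0.0, 436.35845081062564, 197.62567589770026], [0.0, 0.0, 1.0]] [528.   5. 965.]
```

View pics/top0.png

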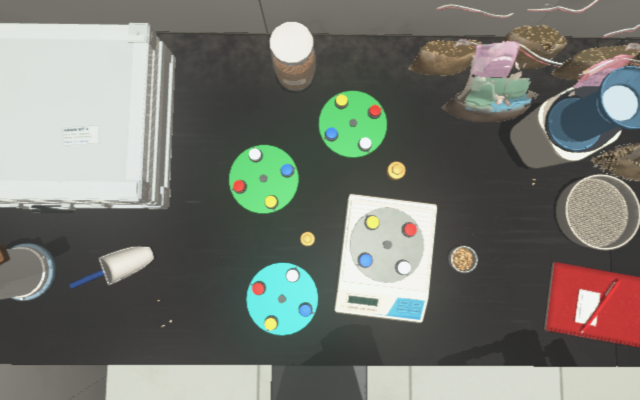

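View pics/side0.png

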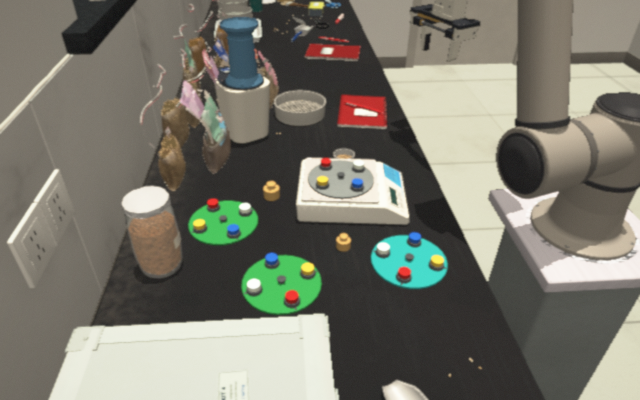

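The top view shows the grey plate at (387,244), with red at (410,230), yellow (373,222), blue (366,260) and white (404,268). The side view shows the same plate at about (340,180). Next I'll locate the caps precisely.

```bash
cat > h.py <<'E'
import numpy as np,cv2
def load(n): return dict(np.load(n))
def ray(c,px):
    d=c["R"].T@np.linalg.inv(c["K"])@np.array([px[0],px[1],1.]); return -c["R"].T@c["t"],d
def plane(c,px,z):
    o,d=ray(c,px); return o+d*(z-o[2])/d[2]
def blob(c,col,near,rad=16):
    h=cv2.cvtColor(c["color"],cv2.COLOR_RGB2HSV).astype(int);H,S,V=h[...,0],h[...,1],h[...,2]
    hue={"red":(H<8)|(H>172),"yellow":(H>20)&(H<35),"blue":(H>100)&(H<125)}
    m=(V>175)&(S<40) if col=="white" else hue[col]&(S>120)&(V>70)
    yy,xx=np.indices(m.shape);m&=np.hypot(xx-near[0],yy-near[1])<rad
    n,l,s,ct=cv2.connectedComponentsWithStats(m.astype(np.uint8));i=1+s[1:,4].argmax();return ct[i],s[i,4]
E
python3 - <<'E'
from h import *
T,S=load("top0.npz"),load("side0.npz")
nt=dict(red=(410,230),yellow=(373,222),blue=(366,260));ns=dict(red=(326,162),yellow=(322,181),blue=(357,184))
for k in nt:
    a,na=blob(T,k,nt[k],14);b,nb=blob(S,k,ns[k],14)
    o1,d1=ray(T,a);o2,d2=ray(S,b);st=np.linalg.lstsq(np.c_[d1,-d2],o2-o1,rcond=None)[0]
    print(k,a.round(1),na,b.round(1),nb,"top@85",plane(T,a,85).round(1),"side@84",plane(S,b,84).round(1),"tri",((o1+d1*st[0]+o2+d2*st[1])/2).round(1))
for n,p in dict(wbig=(397,170),wsm=(307,239),tin=(463,259)).items(): print(n,plane(T,p,35).round())
E
```

```text
red [409.8 229. ] 114 [325.3 161.5] 81 top@85 [ 558.  -178.9   85. ] side@84 [ 557.1 -175.9   84. ] tri [ 557.5 -179.4   81.9]
yellow [372.3 221.1] 93 [322.1 180.4] 89 top@85 [ 573.3 -103.1   85. ] side@84 [571.4 -97.5  84. ] tri [ 572.2 -103.5   80.1]
blue [365.2 259.8] 109 [356.9 182.8] 79 top@85 [495.8 -88.6  85. ] side@84 [495.4 -83.1  84. ] tri [495. -89.  80.]
wbig [ 687. -163.   35.]
wsm [537.  30.  35.]
tin [ 497. -301.   35.]
```

```bash
python3 -m creep '[{"hand":0,"tx":0.05,"ty":-0.014},{"hand":0,"tx":0.05,"ty":-0.014},{"hand":0,"tx":0.05,"ty":-0.014},{"hand":0,"tx":0.05,"ty":-0.014},{"hand":0,"tx":0.05,"ty":-0.014}]'
```

```text
invalid input at $[0]: expected keys hand, tx, ty, tz, spin
```

```bash
python3 -m creep '[{"hand":0,"tx":0.05,"ty":-0.014},{"hand":0,"tx":0.05,"ty":-0.014},{"hand":0,"tx":0.05,"ty":-0.014,"tz":0.03},{"hand":0,"tx":0.022,"ty":-0.007,"tz":0.04},{"hand":0,"tz":0.02}]'
```

```text
invalid input at $[0]: expected keys hand, tx, ty, tz, spin
```

```bash
python3 -m creep '[{"hand":0},{"hand":0}]'
python3 - <<'E'
from plant import cams,get_obs
import cv2,numpy as np
o=get_obs();print(o["tool_pos"],o["tcp_rot"],o["contact_force"],o["grip_width"])
a=[cams.capture(n)["color"] for n in("side","top")]
a=[cv2.resize(a[0][80:230,250:430],(400,333)),cv2.resize(a[1][170:320,300:480],(400,333))]
cv2.imwrite("pics/b.png",np.hstack(a)[:,:,::-1])
E
```

```text
[ 230.53700062 -471.29734926  240.13762219] [-3.14026176e+00 -1.50748421e-04  4.54849578e-01] [-0.34797621  0.37983107  0.3107193 ] 91.8400737086546invalid input at $[0]: expected keys hand, tx, ty, tz, spin
```

View pics/b.png

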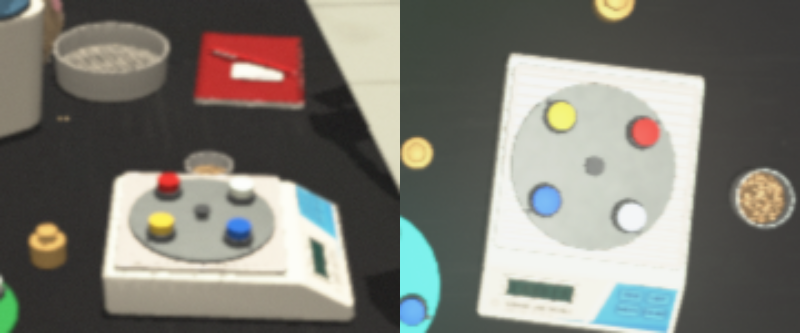

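The calls were refused because every key has to be given, so the arm hasn't moved. The crops show the scale, the plate and the four caps untouched.

```bash
python3 -m creep '[{"hand":0,"tx":0.05,"ty":-0.014,"tz":0,"spin":0},{"hand":0,"tx":0.05,"ty":-0.014,"tz":0,"spin":0},{"hand":0,"tx":0.05,"ty":-0.014,"tz":0,"spin":0},{"hand":0,"tx":0.05,"ty":-0.014,"tz":0,"spin":0},{"hand":0,"tx":0.05,"ty":-0.014,"tz":0,"spin":0}]'
```

```text
time: 0.82
tool_pos: [425.5, -297.7, 240.7]
tcp_rot: [3.142, 0.0, 0.455]
contact_force: [0.9, 0.1, -0.7]
grip_width: 46.1
finger_force: 0.0
```

```bash
python3 -m creep '[{"hand":0,"tx":0.05,"ty":-0.014,"tz":0,"spin":0},{"hand":0,"tx":0.05,"ty":-0.014,"tz":0.01,"spin":0},{"hand":0,"tx":0.05,"ty":-0.014,"tz":0.04,"spin":0},{"hand":0,"tx":0.0215,"ty":-0.007,"tz":0.05,"spin":0},{"hand":0,"tx":0,"ty":0,"tz":0,"spin":0}]'
python3 - <<'E'
from plant import cams,get_obs
import cv2,numpy as np
o=get_obs();print(o["tool_pos"],o["tcp_rot"],o["contact_force"],o["grip_width"])
c=cams.capture("side");a=cv2.resize(c["color"][70:220,230:430],(400,300))
b=cams.capture("wrist");w=cv2.resize(b["color"],(400,250))
w=np.vstack([w,np.zeros((50,400,3),np.uint8)])
cv2.imwrite("pics/c.png",np.hstack([a,w])[:,:,::-1])
E
```

```text
time: 1.45
tool_pos: [553.7, -178.8, 138.5]
tcp_rot: [-3.135, 0.005, 0.458]
contact_force: [-0.4, -0.4, -0.3]
grip_width: 0.9
finger_force: 0.0
[ 553.65141288 -178.80808474  138.50691534] [-3.13466658  0.00549869  0.4575023 ] [-0.42741353 -0.41179386 -0.30989711] 0.9077400547551829
```

View pics/c.png

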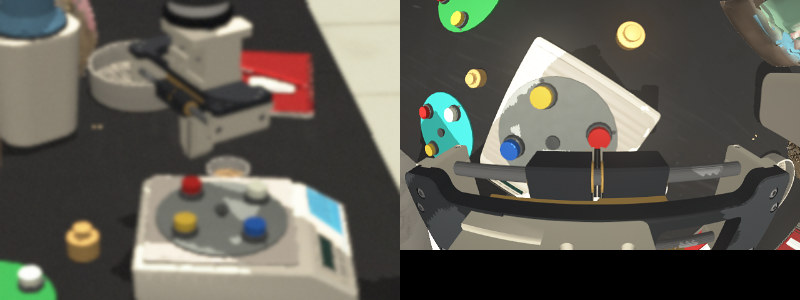

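The side view shows the closed fingers above the red cap. In the wrist view the tips at (598,150) line up with the red cap at (599,135).

```bash
python3 -m creep '[{"hand":0,"tx":0,"ty":0,"tz":0.02,"spin":0},{"hand":0,"tx":0,"ty":0,"tz":0.012,"spin":0},{"hand":0,"tx":0,"ty":0,"tz":0,"spin":0},{"hand":0,"tx":0,"ty":0,"tz":0,"spin":0}]'
python3 - <<'E'
from plant import cams,get_obs
import cv2,numpy as np
from h import *
o=get_obs();print(o["tool_pos"])
b=cams.capture("wrist")
cv2.imwrite("pics/d.png",np.hstack([cv2.resize(b["color"][140:340,200:440],(480,400))])[:,:,::-1])
c=b
def rayf(px):
    v=np.array([(px[0]-c["K"][0,2]),(px[1]-c["K"][1,2])]);r=np.hypot(*v);th=r/c["K"][0,0]
    d=np.r_[np.sin(th)*v/r,np.cos(th)];O=-c["R"].T@c["t"];d=c["R"].T@d;return O+d*(85.-O[2])/d[2]
for k,n in dict(red=(318,215),yellow=(227,155),blue=(176,238)).items():
    p,a=blob(c,k,n,45);print(k,p.round(),a,rayf(p).round(1))
E
```

```text
time: 2.05
tool_pos: [555.6, -181.8, 111.7]
tcp_rot: [3.14, -0.001, 0.454]
contact_force: [0.8, -0.2, 0.5]
grip_width: 0.4
finger_force: 0.0
[ 555.60258404 -181.82226072  111.728717  ]
red [315. 228.] 664 [ 563.8 -177.4   85. ]
yellow [209. 163.] 1445 [ 572.3 -104.7   85. ]
blue [157. 252.] 756 [500.4 -90.5  85. ]
```

View pics/d.png

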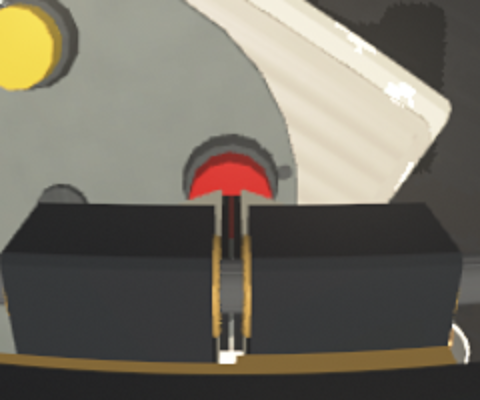

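The wrist view confirms the red cap directly under the closed tips. Its front half is hidden, so I'll make only a small correction before descending.

```bash
python3 -m creep '[{"hand":0,"tx":0.003,"ty":-0.002,"tz":0.005,"spin":0},{"hand":0,"tx":0,"ty":0,"tz":0.004,"spin":0},{"hand":0,"tx":0,"ty":0,"tz":0.003,"spin":0},{"hand":0,"tx":0,"ty":0,"tz":0.001,"spin":0},{"hand":0,"tx":0,"ty":0,"tz":0,"spin":0}]'
```

```text
time: 2.72
tool_pos: [557.1, -177.9, 97.7]
tcp_rot: [-3.142, -0.0, 0.455]
contact_force: [-0.9, 2.0, 3.0]
grip_width: 0.7
finger_force: 1.5
```

```bash
python3 -m creep '[{"hand":0,"tx":0,"ty":0,"tz":0.001,"spin":0},{"hand":0,"tx":0,"ty":0,"tz":0.001,"spin":0},{"hand":0,"tx":0,"ty":0,"tz":0,"spin":0},{"hand":0,"tx":0,"ty":0,"tz":0,"spin":0}]'
```

```text
time: 3.22
tool_pos: [557.2, -178.0, 95.7]
tcp_rot: [3.141, -0.0, 0.455]
contact_force: [0.6, 3.1, 5.6]
grip_width: 0.3
finger_force: 2.5
```

```bash
python3 -m creep '[{"hand":0,"tx":0,"ty":0,"tz":-0.01,"spin":0},{"hand":0,"tx":0,"ty":0,"tz":-0.02,"spin":0},{"hand":0,"tx":0.024,"ty":-0.03,"tz":0,"spin":0},{"hand":0,"tx":0.0235,"ty":-0.03,"tz":0,"spin":0},{"hand":0,"tx":0,"ty":0,"tz":0,"spin":0}]'; python3 -m creep '[{"hand":0,"tx":0,"ty":0,"tz":0.01,"spin":0},{"hand":0,"tx":0,"ty":0,"tz":0.004,"spin":0},{"hand":0,"tx":0,"ty":0,"tz":0,"spin":0},{"hand":0,"tx":0,"ty":0,"tz":0,"spin":0}]'
python3 - <<'E'
from plant import cams
import cv2,numpy as np
a=cams.capture("side")["color"][100:225,240:440];b=cams.capture("wrist")["color"][140:340,160:480]
cv2.imwrite("pics/e.png",np.hstack([cv2.resize(a,(400,250)),cv2.resize(b,(400,250))])[:,:,::-1])
E
```

```text
time: 3.85
tool_pos: [573.4, -101.5, 125.7]
tcp_rot: [-3.142, 0.001, 0.458]
contact_force: [-0.2, -0.6, 0.1]
grip_width: 0.6
finger_force: 0.0
time: 4.35
tool_pos: [573.3, -103.9, 111.5]
tcp_rot: [3.141, 0.0, 0.454]
contact_force: [-0.4, -1.0, 0.6]
grip_width: 0.6
finger_force: 0.0
```

View pics/e.png

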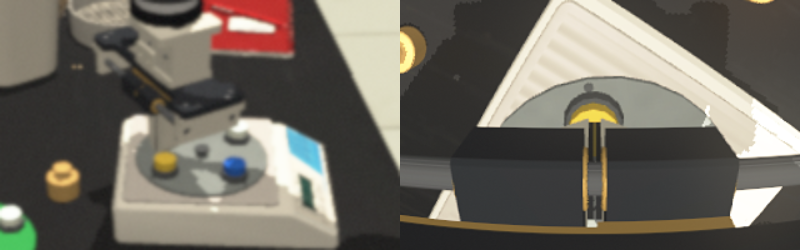

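The tips are centred over the yellow cap at (595,112) in the wrist panel, and the plate has not moved.

```bash
python3 -m creep '[{"hand":0,"tx":0,"ty":0,"tz":0.006,"spin":0},{"hand":0,"tx":0,"ty":0,"tz":0.004,"spin":0},{"hand":0,"tx":0,"ty":0,"tz":0.003,"spin":0},{"hand":0,"tx":0,"ty":0,"tz":0.001,"spin":0},{"hand":0,"tx":0,"ty":0,"tz":0,"spin":0}]'; python3 -m creep '[{"hand":0,"tx":0,"ty":0,"tz":0.001,"spin":0},{"hand":0,"tx":0,"ty":0,"tz":0.001,"spin":0},{"hand":0,"tx":0,"ty":0,"tz":0,"spin":0},{"hand":0,"tx":0,"ty":0,"tz":0,"spin":0}]'
```

```text
time: 5.08
tool_pos: [573.3, -103.3, 97.7]
tcp_rot: [-3.142, 0.0, 0.455]
contact_force: [-1.4, 0.5, 2.7]
grip_width: 0.2
finger_force: 1.5
time: 5.58
tool_pos: [573.3, -103.3, 95.7]
tcp_rot: [3.142, 0.0, 0.455]
contact_force: [-2.4, 0.8, 4.2]
grip_width: 0.2
finger_force: 2.4
```

```bash
python3 -m creep '[{"hand":0,"tx":0,"ty":0,"tz":-0.01,"spin":0},{"hand":0,"tx":0,"ty":0,"tz":-0.02,"spin":0},{"hand":0,"tx":-0.032,"ty":-0.024,"tz":0,"spin":0},{"hand":0,"tx":-0.0315,"ty":-0.0235,"tz":0,"spin":0},{"hand":0,"tx":0,"ty":0,"tz":0,"spin":0}]'; python3 -m creep '[{"hand":0,"tx":0,"ty":0,"tz":0.01,"spin":0},{"hand":0,"tx":0,"ty":0,"tz":0.004,"spin":0},{"hand":0,"tx":0,"ty":0,"tz":0,"spin":0},{"hand":0,"tx":0,"ty":0,"tz":0,"spin":0}]'
python3 - <<'E'
from plant import cams
import cv2,numpy as np
a=cams.capture("side")["color"][100:225,240:440];b=cams.capture("wrist")["color"][140:340,160:480]
cv2.imwrite("pics/f.png",np.hstack([cv2.resize(a,(400,250)),cv2.resize(b,(400,250))])[:,:,::-1])
E
```

```text
time: 6.2
tool_pos: [493.3, -87.9, 125.8]
tcp_rot: [-3.14, 0.001, 0.455]
contact_force: [-0.8, -0.1, 0.1]
grip_width: 0.5
finger_force: 0.0
time: 6.7
tool_pos: [495.8, -88.6, 111.4]
tcp_rot: [-3.142, 0.0, 0.455]
contact_force: [0.5, -0.1, 0.4]
grip_width: 0.5
finger_force: 0.0
```

View pics/f.png

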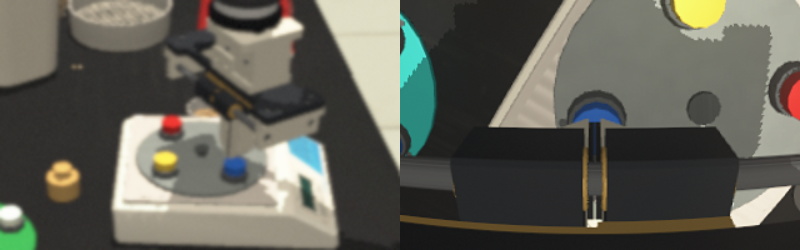

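The tips are centred over the blue cap at (597,110) in the wrist panel, and red and yellow are back up.

```bash
python3 -m creep '[{"hand":0,"tx":0,"ty":0,"tz":0.006,"spin":0},{"hand":0,"tx":0,"ty":0,"tz":0.004,"spin":0},{"hand":0,"tx":0,"ty":0,"tz":0.003,"spin":0},{"hand":0,"tx":0,"ty":0,"tz":0.001,"spin":0},{"hand":0,"tx":0,"ty":0,"tz":0,"spin":0}]'; python3 -m creep '[{"hand":0,"tx":0,"ty":0,"tz":0.001,"spin":0},{"hand":0,"tx":0,"ty":0,"tz":0.001,"spin":0},{"hand":0,"tx":0,"ty":0,"tz":0,"spin":0},{"hand":0,"tx":0,"ty":0,"tz":0,"spin":0}]'; python3 -m creep '[{"hand":0,"tx":0,"ty":0,"tz":-0.01,"spin":0},{"hand":0,"tx":0,"ty":0,"tz":-0.03,"spin":0},{"hand":0,"tx":0,"ty":0,"tz":-0.05,"spin":0},{"hand":0,"tx":0,"ty":0,"tz":-0.05,"spin":0},{"hand":0,"tx":0,"ty":0,"tz":0,"spin":0}]'; python3 -m creep '[{"hand":0,"tx":0,"ty":0,"tz":0,"spin":0},{"hand":0,"tx":0,"ty":0,"tz":0,"spin":0},{"hand":0,"tx":0,"ty":0,"tz":0,"spin":0},{"hand":0,"tx":0,"ty":0,"tz":0,"spin":0}]'
python3 - <<'E'
from plant import cams
from h import *
c=cams.capture("side")
S=load("side0.npz")
for k,n in dict(red=(326,162),yellow=(322,181),blue=(357,184)).items(): print(k,blob(c,k,n,14),blob(S,k,n,14))
E
```

```text
time: 7.42
tool_pos: [495.4, -88.5, 97.7]
tcp_rot: [3.142, 0.0, 0.455]
contact_force: [-1.7, 0.5, 3.0]
grip_width: 0.3
finger_force: 1.5
time: 7.92
tool_pos: [495.4, -88.5, 95.7]
tcp_rot: [3.142, 0.0, 0.455]
contact_force: [-2.2, 0.7, 5.0]
grip_width: 0.5
finger_force: 2.5
time: 8.55
tool_pos: [497.5, -89.2, 239.8]
tcp_rot: [3.135, -0.006, 0.455]
contact_force: [-1.0, 0.3, -0.0]
grip_width: 0.6
finger_force: 0.0
time: 9.05
tool_pos: [495.3, -88.5, 234.9]
tcp_rot: [-3.141, 0.001, 0.455]
contact_force: [0.3, 1.1, -0.2]
grip_width: 0.5
finger_force: 0.0
red (array([325.25925926, 161.51851852]), np.int32(81)) (array([325.25925926, 161.51851852]), np.int32(81))
yellow (array([322.13684211, 180.36842105]), np.int32(95)) (array([322.05617978, 180.43820225]), np.int32(89))
blue (array([356.65432099, 183.04938272]), np.int32(81)) (array([356.88607595, 182.78481013]), np.int32(79))
```

The red, yellow and blue caps are back where they started, and the arm is clear.

```bash
python3 -c "from plant import close_job; print(close_job())"
```

```text
the job is handed in; nothing more can be done
None
```

I pressed the red, yellow and blue studs in order with about 4–6 N each (roughly 4–5 mm), and the side camera showed all three caps back at their starting positions before I handed the job in; no verdict was returned.

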